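# Release the thick blank with the magazine's joystick

### The job

Bring the empty catch tray under the outlet of the magazine lane that holds the thicker round steel blank. Then push the control box's joystick over to that lane's side, hold it there until the blank has rolled out and lies in the tray, and let the stick spring back to centre. Do not touch the blanks or the magazine, keep the thinner blank in its lane, and leave the oil can, slotted block, drilled plate and vise alone.

Things in the scene. Friction and masses are not known exactly. Their poses are not given: they have to be found in the camera images.
- magazine: Fixed steel magazine, 220 (x) by 155 mm (y), 198 high at its gate frame; origin on the bench under its middle. Two open lanes 68 mm wide, centred at y = +37 (left) and -37 mm (right), slope 12 degrees down to its -x side, which faces the robot. An upright gate at x = -66 mm holds each lane's blank; the joystick raises it. From x = -120 to -75 mm the lanes overhang, free space below.
- outlet_left (a point): Middle of the front edge (lip) of the left lane's floor, x = -120, y = +37 mm of the magazine, 48 mm above the bench; the lip's underside is 42 mm above the bench. Axes as the magazine's. A freed blank takes 0.5 to 1 s to roll out and lands 20 to 50 mm in front of the lip.
- outlet_right (a point): The same for the right lane, y = -37 mm.
- blank_thick: The wanted blank: plain steel cylinder, 32 mm in diameter, 58 mm long, about 0.36 kg, lying across one of the lanes behind its gate (either lane). Origin at its centre, y along its axis; it turns as it rolls.
- blank_thin: The other blank: plain steel cylinder, 18 mm in diameter, 58 mm long, in the other lane. It must stay there. Origin at its centre, y along its axis.
- tray_centre (a point): Centre (17 mm above the underside) of the loose open aluminium catch tray, outside 120 (x) by 110 (y) by 34 mm high, walls and floor 4 mm, low ribs inside, about 0.45 kg. In use its +x edge goes under the lip, its x roughly along the magazine's x, its centre about 35 mm in front of the lip, on the lane's centre line.
- tray_lug (a point): Grip point of the tray's lug: an upright aluminium plate in the middle of the tray's -x wall, 12 mm thick (tray x), 44 mm wide (tray y), rising from the bench to 65 mm. The point is at its mid-thickness, 45 mm above the tray's underside, 60 mm from the tray's centre towards the tray's -x.
- console: Fixed grey control box, 120 by 120 by 60 mm high, origin on the bench under its middle, x pointing roughly away from the robot. Guard hoops of 8 mm rod stand at its x = +-44 mm, up to 99 mm above the bench, y = -49 to +49 mm. The joystick stands between them and swings along the box's y.
- stick (a joint): Joystick tilt about an axle along the box's x, 60 mm above the bench, mid-box. 0 = upright, sprung; positive = towards the box's +y, raising the magazine's left gate; negative = towards -y, raising the right gate. Stops at +-0.55 rad. The gate clears the thick blank from about 0.38 rad; the other sinks but still holds its blank. About 6 N at the knob holds 0.5 rad; let go, it centres in under 1 s.
- stick_knob (a point): Centre of the joystick's black ball knob, 32 mm in diameter, on a 12 mm rod, 100 mm from the axle (160 mm above the bench when upright). Turns with the stick.
- oil_can: Bystander: loose green oil can, 60 mm in diameter, body 95 mm high, with a thin spout to 144 mm high leaning 25 mm to its -x. Origin at the centre of its underside.
- jig_plate: Bystander: loose dark steel drilled plate, 100 (x) by 70 (y) by 18 mm. Origin at the centre of its underside.
- v_block: Bystander: loose bare steel block with a slot along its top, 70 (x) by 50 (y) by 48 mm high. Origin at the centre of its underside.
- vise: Bystander: fixed green bench vise, about 190 mm long (its handle to -x, reaching x = -120 mm; its jaws' end at x = +65), 110 mm wide, 140 mm high. Origin on the bench under the centre of its foot.
Not all that is in view belongs to the job. What is shaped like the blank_thick but orange or yellow is not meant.

How it is judged:
By the outcome, as a careful person would: the job done as asked, in the order asked, and still so for the second after the job is handed in, with the robot touching nothing.
It also fails if it takes over 58 s, if anything falls off the work surface, if the arm or the gripper's body presses on something with over 40 N, if the wrist force passes 120 N, or if a joint passes its speed limit or range.

### The arm

A 7-joint arm with a two-finger parallel gripper is mounted at the origin on the work surface. World frame = base frame: x ahead of the robot, y to its left, z up, the work surface at z = 0. Lengths are in m, angles in rad, forces in N, time in s.
With the tool pointing down it reaches from about 0.425 to 0.8 m from the base axis. Payload 8.3 kg.
Tool frame: the origin (TCP) lies midway between the tips of the shut fingers; the grasp point (between the pads) lies ctrl.hold_point_z behind it (ctrl.hold_point_z is the distance from the TCP to the grasp point, in m); z points along the fingers, y is the direction in which the jaws open and shut (so a half turn about z gives the same grasp; the last joint's range is limited). The gripper opens to 85 mm and grips with 20 to 120 N. Pads are 22 mm wide; open, the fingers measure 114 mm over their backs; the gripper's body (76 mm by 85 mm) begins 54 mm behind the grasp point. The pads swing forward as they close: fully open they stand 13 mm farther back than shut.
Start: joints at [1.131, 0.383, 0.016, 1.37, -0.006, 1.388, -0.046], TCP at [0.23, -0.581, 0.231] pointing down, gripper open.
Joint ranges: [-2.95, 2.95], [-0.25, 2.06], [-1.52, 1.56], [0.18, 2.33], [-1.44, 4.58], [0.02, 2.06], [-3.01, 3.01]. Speed limits (rad/s): [2.39, 2.39, 3.01, 3.01, 3.14, 3.14, 3.14].

### API

Orientations are given as [roll, pitch, yaw] about the fixed x, y, z axes, in that order (R = Rz(yaw) Ry(pitch) Rx(roll)).
In Python, from rig import get_state, vision, ctrl gives the robot as it stands.
- The arm moves only by the tool play_rows, never from a script. Its argument "series" is a list of rows, each an object with "offset": the shift along the world's x, y, z in mm, a list of three; "delta_rot": the turn, a rotation vector about the world's x, y, z in rad, a list of three; "hand": the finger opening in mm, from 0 to 85.4. A call has 1 to 10 rows; each row shifts and turns the commanded pose from where the row before left it; what a row does not reach is not made up. A row lasts 1/12 s, in which the tool goes at most 41.7 mm and 7.16 degrees, less where a joint would pass 70% of its speed; a pose out of reach is approached as far as the arm can. A call with a gripper value outside its range is refused whole. The fingers move at their own pace and stop on an object; the grip force is fixed at half the most. Time passes only in rows, so rows that do not move let the fingers close. It gives the time, the measured TCP pose, the force and the opening at its end, in the units of the state.
- get_state(): the state, without advancing time (a new reading comes with each control period).
- vision.get_image(name): name is "scene" or "top" or "wrist"; returns the picture (384x512x3 uint8, red, green, blue); there is no depth.
- vision.camera_params(name): a dict with "mtx" (3x3 intrinsics, pixels), "pose" (4x4, takes a point from camera to world coordinates). Camera axes: x right, y up, looking along -z (the intrinsics and any distortion apply to the point x, -y, -z); pixel columns grow to the right and rows downward; lengths in m; the calibration is good to about 2 mm. A picture is of the moment at which its call begins: read the wrist's pose just before it. camera_params takes no time and is no camera call; for the wrist camera it gives the pose at the moment of the call.
- ctrl.close_job(): hands the job in, once; it reports no verdict.
The state is a dict: "clock": time; "joints": joint angles; "qvel": joint speeds; "joint_torque": joint torques, N m; "tool_pos": TCP position; "ee_rot": TCP orientation; "contact_force": force on the tool from outside, world axes, zero at the start; "wrist_torque": the same for the moment, N m; "opening": finger opening in m.
Only numpy, scipy, OpenCV 4.12 (cv2) and the standard library are available. Lean on these libraries where they do the work, as an engineer would, in place of code of your own. Each camera call takes 0.05 s, during which the arm holds its last target. There are 200 camera calls.

## Working session

There is one attempt and no reset: what is moved stays moved. The work goes in short steps, Python scripts to look and compute and a tool call to move; the robot and the scene stay as the last step left them, time stands still between calls to the robot, and variables do not carry over. Pictures are saved under pics/ and viewed, about 8 in all and at most 12, crops included, and the job is handed in when it is done.

Besides the shell and the picture viewer there is one more tool, called after ">>>" as name([rows], argument=value, ...), one row to a line, values as JSON. play_rows: Moves the arm, as the interface text tells. Its arguments: {"type":"object","properties":{"series":{"type":"array"}},"required":["series"]}

```bash
mkdir -p pics; ls; python3 - <<'E'
from rig import get_state, vision, ctrl
import cv2
s=get_state(); print(s, ctrl.hold_point_z)
for n in ("scene","top"):
    cv2.imwrite(f"pics/{n}0.png",vision.get_image(n)[:,:,::-1].repeat(1,0)) if 0 else cv2.imwrite(f"pics/{n}0.png",cv2.resize(vision.get_image(n)[:,:,::-1],(800,600),interpolation=cv2.INTER_CUBIC))
    print(n,vision.camera_params(n))
E
```

```text
pics
{'clock': 0.0, 'joints': array([ 1.13109339,  0.38428577,  0.01635575,  1.37113658, -0.00629711,
        1.38816184, -0.04648968]), 'qvel': array([-0.00244681, -0.00092572,  0.00038214, -0.00026993,  0.00091389,
       -0.00077838, -0.00107911]), 'joint_torque': array([ 4.27776977e-04, -6.27594423e+01,  8.44155271e-01, -3.71817505e+01,
        1.64674310e-02,  1.43174658e-02,  3.46627712e-05]), 'tool_pos': array([ 0.22983415, -0.58068795,  0.23025698]), 'ee_rot': array([-3.13965048e+00,  3.16364032e-05,  3.76894559e-01]), 'contact_force': array([0.47133525, 0.47626204, 0.50693854]), 'wrist_torque': array([-0.02634461, -0.02616552, -0.01426052]), 'opening': 0.08529945709874363} 0.0187
scene {'mtx': array([[417.34543824,   0.        , 262.67629866],
       [  0.        , 417.34543824, 188.94194743],
       [  0.        ,   0.        ,   1.        ]]), 'pose': array([[ 0.45430662, -0.50702707,  0.73248142,  1.32128842],
       [ 0.89057405,  0.23819912, -0.38747779, -0.37310527],
       [ 0.0219853 ,  0.82836268,  0.55976059,  0.63754666],
       [ 0.        ,  0.        ,  0.        ,  1.        ]])}
top {'mtx': array([[350.30436579,   0.        , 249.71914501],
       [  0.        , 350.30436579, 189.89094665],
       [  0.        ,   0.        ,   1.        ]]), 'pose': array([[-0.13503325,  0.9658977 , -0.22092454,  0.4186055 ],
       [-0.99082428, -0.13292962,  0.0244328 ,  0.00567117],
       [-0.00576783,  0.22219663,  0.97498481,  1.00486547],
       [ 0.        ,  0.        ,  0.        ,  1.        ]])}
```

View pics/scene0.png

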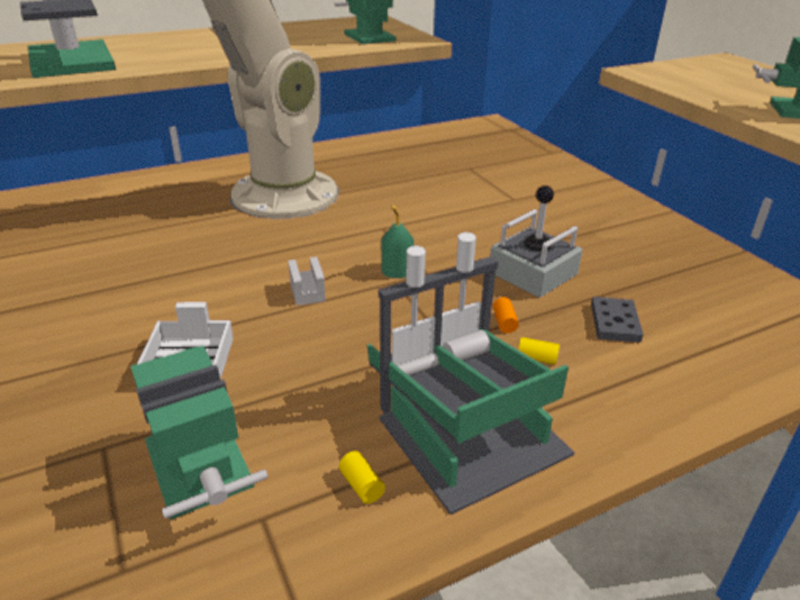

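View pics/top0.png

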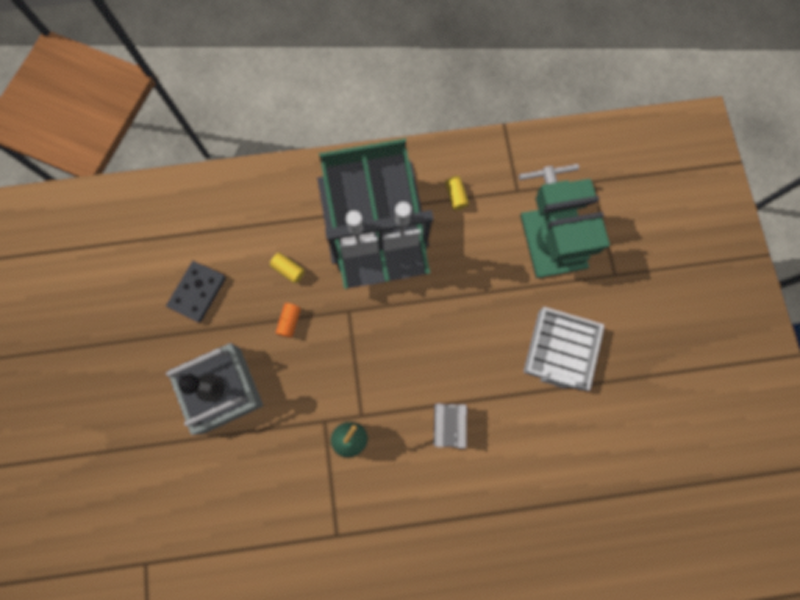

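```bash
cat > h.py <<'E'
import numpy as np, cv2
from rig import get_state, vision, ctrl
def proj(P,c):
    T=np.linalg.inv(c["pose"]); p=np.atleast_2d(P)@T[:3,:3].T+T[:3,3]
    q=p*[1,-1,-1]@c["mtx"].T if 0 else (p*[1,-1,-1])@c["mtx"].T
    return q[:,:2]/q[:,2:]
def ray(uv,z,c):
    uv=np.atleast_2d(uv).astype(float); d=np.c_[uv,np.ones(len(uv))]@np.linalg.inv(c["mtx"]).T*[1,-1,-1]
    d=d@c["pose"][:3,:3].T; o=c["pose"][:3,3]
    return o+d*((z-o[2])/d[:,2])[:,None]
def crop(img,u0,v0,w,h,k):
    o=cv2.resize(img[v0:v0+h,u0:u0+w,::-1],None,fx=k,fy=k,interpolation=cv2.INTER_CUBIC)
    for u in range(-(-u0//10)*10,u0+w,10):
        x=int((u-u0+.5)*k); cv2.line(o,(x,0),(x,6),(0,0,255),1); cv2.putText(o,str(u),(x-9,16),0,.35,(0,255,255),1)
    for v in range(-(-v0//10)*10,v0+h,10):
        y=int((v-v0+.5)*k); cv2.line(o,(0,y),(6,y),(0,0,255),1); cv2.putText(o,str(v),(8,y+4),0,.35,(0,255,255),1)
    return o
E
python3 - <<'E'
from h import *
t=vision.get_image("top"); s=vision.get_image("scene")
a=np.zeros((600,800,3),np.uint8)
def put(c,x,y): a[y:y+c.shape[0],x:x+c.shape[1]]=c
put(crop(t,195,85,90,105,5)[:525],0,0)
put(crop(t,105,213,66,66,5)[:300],455,0)
put(crop(t,330,190,66,66,5)[:295],455,305)
cv2.imwrite("pics/ct.png",a)
b=np.zeros((600,800,3),np.uint8); a=b
put(crop(s,235,145,135,150,4)[:600,:540],0,0)
put(crop(s,80,185,75,65,3)[:, :250],545,0)
put(crop(s,305,110,75,85,3)[:, :250],545,200)
cv2.imwrite("pics/cs.png",a)
E
```

```text
(no output)
```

View pics/ct.png

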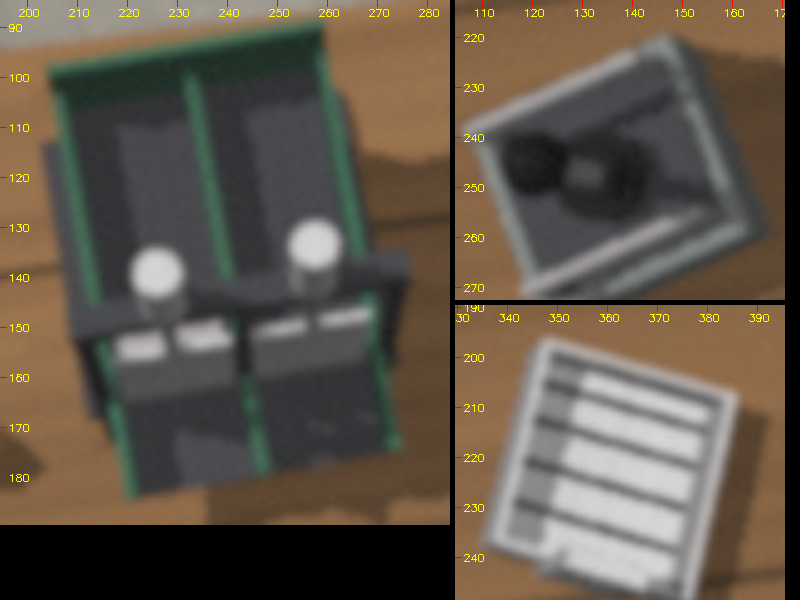

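View pics/cs.png

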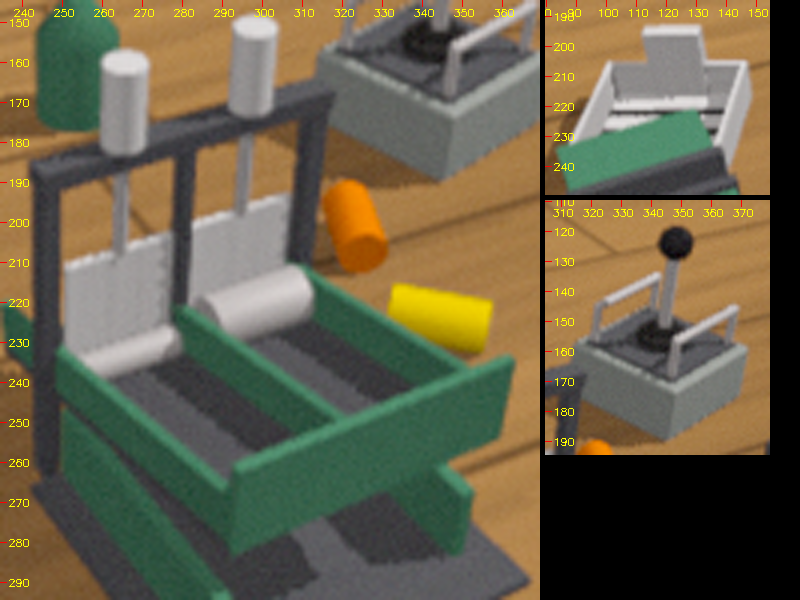

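```bash
python3 - <<'E'
from h import *
np.set_printoptions(precision=4,suppress=True)
t=vision.camera_params("top"); s=vision.camera_params("scene")
L=ray([[234,181],[260.5,176.8]],.048,t); print("lip",L, np.linalg.norm(L[0]-L[1]))
d=L[0]-L[1]; print("mag yaw",np.arctan2(-d[0],d[1]))
C=ray([[347,196.5],[385.5,207.5],[375.5,249],[336.5,238]],.034,t); print("tray",C,C.mean(0),[np.linalg.norm(C[i]-C[(i+1)%4]) for i in range(4)])
for a,b in((3,0),(2,1)): d=C[b]-C[a]; print("yaw",np.arctan2(d[1],d[0]))
for a,b in((1,0),(2,3)): d=C[b]-C[a]; print("yaw",np.arctan2(-d[0],d[1]))
print("lug top scene",ray([[111.5,194],[130.5,194]],.065,s))
H=ray([[108,238],[141,222],[119,270],[154,254]],.095,t); print("hoops",H)
for a,b in((1,0),(3,2)): d=H[a+0]-H[b]; d=H[b]-H[a]; print("yaw",np.arctan2(-d[0],d[1]))
print("knob",ray([119,245],.16,t),ray([348,123.5],.16,s))
print("oil",ray([223,281],.095,t),"vb",ray([289,273],.048,t),"vise jaw",ray([[338,146],[384,154]],.0,t),ray([[345,147],[389,158]],.14,t))
print("orange",ray([184,204.5],.016,t))
E
```

```text
lip [[ 0.6669  0.0221  0.048 ]
 [ 0.6689 -0.0536  0.048 ]] 0.07574349263165238
mag yaw 0.025400143295301252
tray [[ 0.5821 -0.2884  0.034 ]
 [ 0.5365 -0.389   0.034 ]
 [ 0.4277 -0.3367  0.034 ]
 [ 0.4715 -0.237   0.034 ]] [ 0.5044 -0.3128  0.034 ] [np.float64(0.11046501279632441), np.float64(0.12077061523794765), np.float64(0.10894030832071812), np.float64(0.12205174200208342)]
yaw -0.4352043931961593
yaw -0.44799518070093436
yaw -0.4258203038990799
yaw -0.41383689923074823
lug top scene [[ 0.4384 -0.3117  0.065 ]
 [ 0.4574 -0.2713  0.065 ]]
hoops [[0.5482 0.3636 0.095 ]
 [0.5782 0.2761 0.095 ]
 [0.4634 0.3396 0.095 ]
 [0.4913 0.2485 0.095 ]]
yaw 0.3300777051992547
yaw 0.2971435396922152
knob [[0.5187 0.3127 0.16  ]] [[0.514  0.3082 0.16  ]]
oil [[0.401  0.0812 0.095 ]] vb [[ 0.3969 -0.0911  0.048 ]] vise jaw [[ 0.7448 -0.3024  0.    ]
 [ 0.7009 -0.4343  0.    ]] [[ 0.6941 -0.2769  0.14  ]
 [ 0.6492 -0.3833  0.14  ]]
orange [[0.6258 0.1736 0.016 ]]
```

The thick blank is in the left (+y) lane: in the scene picture it lies at about (303,222), against the thin one at (267,234). The tray's rim corners, the lug, the lips and the knob all agree with the given sizes to within a few mm. I'm moving above the lug now.

>>> play_rows([
  {"offset": [22,29,-8],"delta_rot": [0,0,0.076],"hand": 85},
  {"offset": [22,29,-8],"delta_rot": [0,0,0.076],"hand": 85},
  {"offset": [22,29,-8],"delta_rot": [0,0,0.076],"hand": 85},
  {"offset": [22,29,-8],"delta_rot": [0,0,0.076],"hand": 85},
  {"offset": [22,29,-8],"delta_rot": [0,0,0.076],"hand": 85},
  {"offset": [22,29,-8],"delta_rot": [0,0,0.076],"hand": 85},
  {"offset": [22,29,-8],"delta_rot": [0,0,0.076],"hand": 85},
  {"offset": [22,29,-8],"delta_rot": [0,0,0.076],"hand": 85},
  {"offset": [22,29,-8],"delta_rot": [0,0,0.076],"hand": 85},
  {"offset": [22,29,-8],"delta_rot": [0,0,0.076],"hand": 85},
])

```text
clock: 1.03
tool_pos: [0.4507, -0.2896, 0.151]
ee_rot: [3.141, 0.0, 1.14]
contact_force: [1.2, -0.6, 0.1]
opening: 0.0852
```

>>> play_rows([
  {"offset": [0,0,0],"delta_rot": [0,0,0],"hand": 85},
  {"offset": [0,0,0],"delta_rot": [0,0,0],"hand": 85},
])

```text
clock: 1.2
tool_pos: [0.4512, -0.2882, 0.1507]
ee_rot: [-3.14, -0.001, 1.142]
contact_force: [-0.7, -0.4, 0.2]
opening: 0.0849
```

```bash
python3 - <<'E'
from h import *
s=get_state();print(s["tool_pos"],s["ee_rot"],s["clock"],s["contact_force"])
c=vision.camera_params("wrist"); im=vision.get_image("wrist")
print(proj([[.450,-.288,.065],[.4497-.0185,-.288-.04*.0,.065],[.504,-.313,.034],[.5821,-.2884,.034],[.4715,-.237,.034]],c))
o=im[:,:,::-1].copy()
for p in proj([[.448,-.290,.065],[.5821,-.2884,.034],[.4715,-.237,.034],[.5365,-.389,.034],[.4277,-.3367,.034]],c): cv2.circle(o,tuple(int(x) for x in p),3,(0,0,255),1)
cv2.imwrite("pics/w1.png",o)
E
```

```text
[ 0.45124745 -0.28824877  0.15067878] [-3.14040141e+00 -1.15335747e-03  1.14232860e+00] 1.2 [-0.66918856 -0.43446593  0.18745337]
[[255.14782462 197.78066473]
 [234.6734791  206.55142762]
 [319.51462075 186.59631602]
 [394.12649039 126.4529625 ]
 [253.37154749 125.44545371]]
```

View pics/w1.png

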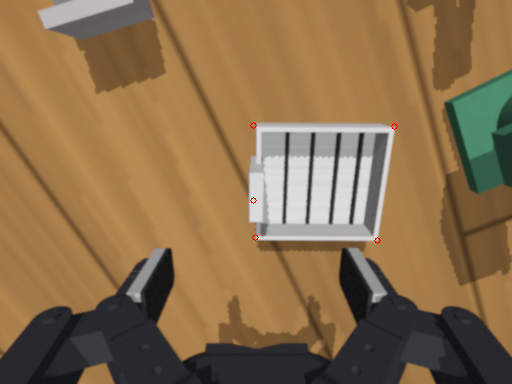

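```bash
python3 - <<'E'
from h import *
c=vision.camera_params("wrist")
print(ray([[256.5,190],[249,157],[250,222]],.065,c)); C=ray([[257,126],[393,126],[377,240],[258,239]],.034,c);print(C,C.mean(0))
E
```

```text
[[ 0.45272438 -0.28469888  0.065     ]
 [ 0.45886234 -0.25722957  0.065     ]
 [ 0.43565537 -0.3085106   0.065     ]]
[[ 0.47326046 -0.24119382  0.034     ]
 [ 0.580341   -0.2905751   0.034     ]
 [ 0.53468697 -0.39151322  0.034     ]
 [ 0.42829318 -0.34126692  0.034     ]] [ 0.5041454  -0.31613727  0.034     ]
```

The wrist picture shows the lug top at about (256,190), square between the jaws. It measures (0.453,-0.285), within 4 mm of the earlier estimate, so I'm descending and closing.

>>> play_rows([
  {"offset": [1,2,-20],"delta_rot": [0,0,0],"hand": 85},
  {"offset": [0,0,-20],"delta_rot": [0,0,0],"hand": 85},
  {"offset": [0,0,-20],"delta_rot": [0,0,0],"hand": 85},
  {"offset": [0,0,-20],"delta_rot": [0,0,0],"hand": 85},
  {"offset": [0,0,-20],"delta_rot": [0,0,0],"hand": 85},
  {"offset": [0,0,-20],"delta_rot": [0,0,0],"hand": 85},
  {"offset": [0,0,0],"delta_rot": [0,0,0],"hand": 40},
  {"offset": [0,0,0],"delta_rot": [0,0,0],"hand": 20},
  {"offset": [0,0,0],"delta_rot": [0,0,0],"hand": 4},
  {"offset": [0,0,0],"delta_rot": [0,0,0],"hand": 4},
])

```text
clock: 2.08
tool_pos: [0.4518, -0.2902, 0.0329]
ee_rot: [3.139, 0.001, 1.136]
contact_force: [0.3, 0.3, -0.6]
opening: 0.0385
```

>>> play_rows([
  {"offset": [0,0,0],"delta_rot": [0,0,0],"hand": 4},
  {"offset": [0,0,0],"delta_rot": [0,0,0],"hand": 4},
  {"offset": [0,0,0],"delta_rot": [0,0,0],"hand": 4},
  {"offset": [0,0,0],"delta_rot": [0,0,0],"hand": 4},
])

```text
clock: 2.42
tool_pos: [0.4515, -0.2896, 0.0325]
ee_rot: [3.14, 0.0, 1.137]
contact_force: [-2.0, 0.1, 6.8]
opening: 0.0109
```

>>> play_rows([
  {"offset": [0,0,5],"delta_rot": [0,0,0],"hand": 4},
  {"offset": [0,5,10],"delta_rot": [0,0,0],"hand": 4},
  {"offset": [0,15,5],"delta_rot": [0,0,0.02],"hand": 4},
  {"offset": [0,18,0],"delta_rot": [0,0,0.03],"hand": 4},
  {"offset": [2,20,0],"delta_rot": [0,0,0.03],"hand": 4},
  {"offset": [3,20,0],"delta_rot": [0,0,0.03],"hand": 4},
  {"offset": [4,20,0],"delta_rot": [0,0,0.03],"hand": 4},
  {"offset": [4,20,0],"delta_rot": [0,0,0.03],"hand": 4},
  {"offset": [4,20,0],"delta_rot": [0,0,0.03],"hand": 4},
  {"offset": [4,20,0],"delta_rot": [0,0,0.03],"hand": 4},
])

```text
clock: 3.25
tool_pos: [0.4721, -0.1279, 0.0511]
ee_rot: [-3.141, -0.0, 1.372]
contact_force: [1.1, 0.7, -4.6]
opening: 0.0114
```

>>> play_rows([
  {"offset": [4,20,0],"delta_rot": [0,0,0.03],"hand": 4},
  {"offset": [4,20,0],"delta_rot": [0,0,0.03],"hand": 4},
  {"offset": [5,20,0],"delta_rot": [0,0,0.03],"hand": 4},
  {"offset": [5,20,0],"delta_rot": [0,0,0.03],"hand": 4},
  {"offset": [5,20,0],"delta_rot": [0,0,0.03],"hand": 4},
  {"offset": [5,20,0],"delta_rot": [0,0,0.03],"hand": 4},
  {"offset": [5,17,0],"delta_rot": [0,0,0.03],"hand": 4},
  {"offset": [3,10,0],"delta_rot": [0,0,0.02],"hand": 4},
  {"offset": [2,4,0],"delta_rot": [0,0,0.008],"hand": 4},
  {"offset": [0,0,0],"delta_rot": [0,0,0],"hand": 4},
])

```text
clock: 4.08
tool_pos: [0.51, 0.0216, 0.0512]
ee_rot: [-3.141, -0.001, 1.608]
contact_force: [-0.0, -0.1, -4.7]
opening: 0.0112
```

```bash
python3 - <<'E'
from h import *
s=get_state();print(s["tool_pos"],s["ee_rot"],s["clock"],s["contact_force"],s["opening"])
c=vision.camera_params("wrist"); w=vision.get_image("wrist"); t=vision.get_image("top")
o=w[:,:,::-1].copy()
y=s["tool_pos"]; a=.0254
m=lambda X,Y,Z:[.668+np.cos(a)*X-np.sin(a)*Y,.022+np.sin(a)*X+np.cos(a)*Y,Z]
for p in proj([m(0,-34,.048) if 0 else m(0,-.034,.048),m(0,0,.048),m(0,.034,.048),m(0,-.074,.048)],c): cv2.circle(o,tuple(int(x) for x in p),3,(0,0,255),1)
a=np.zeros((384,790,3),np.uint8); a[:,:512]=o; d=crop(t,205,160,69,96,4); a[:384,514:514+276]=d[:384,:276]
cv2.imwrite("pics/w2.png",a)
E
```

```text
[0.50995421 0.02164934 0.05117147] [-3.14140874e+00 -5.44751012e-04  1.60807347e+00] 4.0833 [-0.02681853 -0.09237845 -4.72881329] 0.011157225114467834
```

View pics/w2.png

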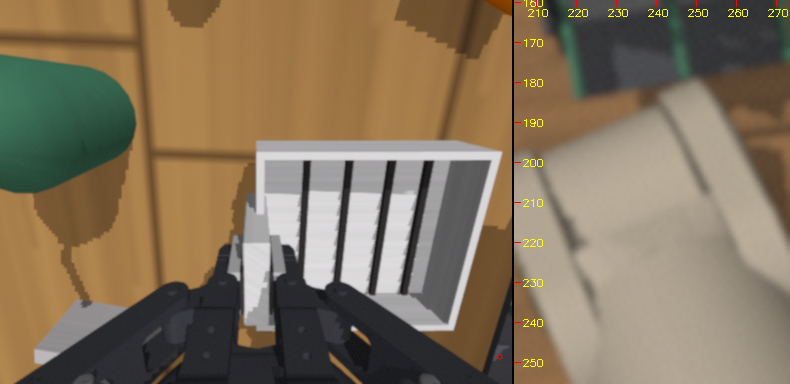

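```bash
python3 - <<'E'
from h import *
c=vision.camera_params("wrist")
C=ray([[257,150],[501,153],[452,329],[268,329]],.034+.0187,c);print(C,C[:3:2].mean(0)); d=C[1]-C[0];print(np.arctan2(d[1],d[0]),np.linalg.norm(d),np.linalg.norm(C[2]-C[1]),np.arctan2(*(C[1]-C[2])[:2]))
E
```

```text
[[ 0.50803603  0.07551987  0.0527    ]
 [ 0.62589457  0.07800328  0.0527    ]
 [ 0.62888658 -0.02905424  0.0527    ]
 [ 0.51836865 -0.03276361  0.0527    ]] [0.56846131 0.02323282 0.0527    ]
0.02106796346929611 0.11788470195468419 0.10709932110285594 -0.027940415368862794
```

Tray measured at (0.568, 0.023), yaw 0.025, held level. I'm lowering it and sliding it in under the lip.

>>> play_rows([
  {"offset": [5,-1,-6],"delta_rot": [0,0,0],"hand": 4},
  {"offset": [5,-1,-6],"delta_rot": [0,0,0],"hand": 4},
  {"offset": [5,0,-4],"delta_rot": [0,0,0],"hand": 4},
  {"offset": [6,0,-1],"delta_rot": [0,0,0],"hand": 4},
  {"offset": [9,0,0],"delta_rot": [0,0,0],"hand": 4},
  {"offset": [9,0,0],"delta_rot": [0,0,0],"hand": 4},
  {"offset": [9,0,0],"delta_rot": [0,0,0],"hand": 4},
  {"offset": [9,0,0],"delta_rot": [0,0,0],"hand": 4},
  {"offset": [6,0,0],"delta_rot": [0,0,0],"hand": 4},
  {"offset": [0,0,0],"delta_rot": [0,0,0],"hand": 4},
])

```text
clock: 5.02
tool_pos: [0.5746, 0.018, 0.0344]
ee_rot: [3.14, -0.0, 1.605]
contact_force: [-0.1, 0.0, -4.9]
opening: 0.0109
```

>>> play_rows([
  {"offset": [0,0,-1],"delta_rot": [0,0,0],"hand": 4},
  {"offset": [0,0,0],"delta_rot": [0,0,0],"hand": 4},
])

```text
clock: 5.18
tool_pos: [0.5726, 0.018, 0.033]
ee_rot: [-3.141, -0.0, 1.605]
contact_force: [0.2, 0.3, -4.4]
opening: 0.0112
```

>>> play_rows([
  {"offset": [0,0,-1],"delta_rot": [0,0,0],"hand": 4},
  {"offset": [0,0,0],"delta_rot": [0,0,0],"hand": 4},
])

```text
clock: 5.35
tool_pos: [0.5727, 0.0179, 0.0326]
ee_rot: [3.142, 0.0, 1.605]
contact_force: [-1.9, 0.2, -2.3]
opening: 0.0115
```

>>> play_rows([
  {"offset": [0,0,0],"delta_rot": [0,0,0],"hand": 45},
  {"offset": [0,0,0],"delta_rot": [0,0,0],"hand": 45},
  {"offset": [0,0,0],"delta_rot": [0,0,0],"hand": 45},
  {"offset": [0,0,0],"delta_rot": [0,0,0],"hand": 45},
  {"offset": [0,0,10],"delta_rot": [0,0,0],"hand": 45},
  {"offset": [0,0,25],"delta_rot": [0,0,0],"hand": 45},
  {"offset": [0,0,30],"delta_rot": [0,0,0],"hand": 45},
  {"offset": [0,0,30],"delta_rot": [0,0,0],"hand": 45},
  {"offset": [0,0,30],"delta_rot": [0,0,0],"hand": 45},
  {"offset": [0,0,30],"delta_rot": [0,0,0],"hand": 45},
])

```text
clock: 6.18
tool_pos: [0.5728, 0.0181, 0.1898]
ee_rot: [3.141, -0.0, 1.605]
contact_force: [0.8, -0.5, -1.0]
opening: 0.0451
```

>>> play_rows([
  {"offset": [0,0,25],"delta_rot": [0,0,0],"hand": 0},
  {"offset": [0,0,0],"delta_rot": [0,0,0],"hand": 0},
  {"offset": [0,0,0],"delta_rot": [0,0,0],"hand": 0},
])

```text
clock: 6.43
tool_pos: [0.574, 0.0182, 0.2148]
ee_rot: [3.137, 0.0, 1.605]
contact_force: [-0.5, 0.2, -0.7]
opening: 0.0094
```

```bash
python3 - <<'E'
from h import *
s=get_state();print(s["tool_pos"],s["ee_rot"],s["clock"],s["contact_force"],s["opening"])
c=vision.camera_params("wrist"); w=vision.get_image("wrist"); t=vision.get_image("scene")
o=w[:,:,::-1].copy()
a=np.zeros((384,790,3),np.uint8); a[:,:512]=o; d=crop(t,240,120,138,130,2); a[:d.shape[0],514:514+276]=d[:,:276]
cv2.imwrite("pics/w3.png",a)
E
```

```text
[0.57401612 0.01818682 0.21483313] [3.13724616e+00 1.73058229e-04 1.60504592e+00] 6.4333 [-0.45262282  0.1910976  -0.67605517] 0.009383568133947045
```

View pics/w3.png

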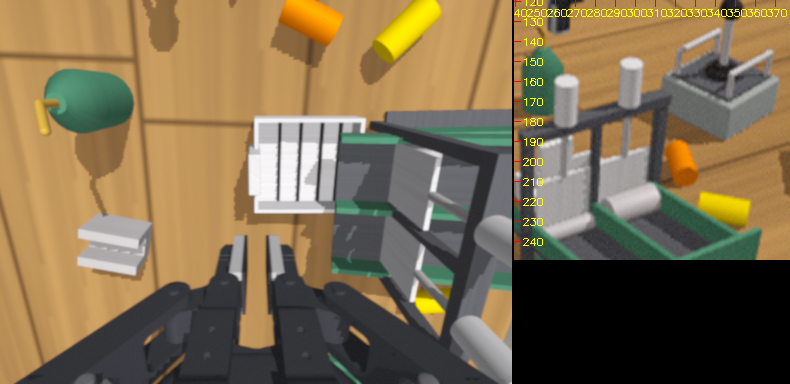

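```bash
python3 - <<'E'
from h import *
c=vision.camera_params("wrist")
C=ray([[255,118],[365,118],[255,212],[333,212]],.034,c);print(C)
print(ray([[337,144],[334,202]],.048,c),ray([[342,134],[334,208],[333,273]],.062,c))
E
```

```text
[[ 0.56924215  0.07369465  0.034     ]
 [ 0.68603725  0.07771516  0.034     ]
 [ 0.57281965 -0.03446136  0.034     ]
 [ 0.66491109 -0.03128891  0.034     ]]
[[ 0.65576853  0.05138944  0.048     ]
 [ 0.66041347 -0.01338817  0.048     ]] [[ 0.65552985  0.06369366  0.062     ]
 [ 0.65707725 -0.01500121  0.062     ]
 [ 0.66567972 -0.09622487  0.062     ]]
```

Tray centre is at (0.629, 0.0215) and the lane centre line at y≈0.019–0.022. The +x edge is about 25 mm under the lip and the gates are shut. Next is the joystick.

>>> play_rows([
  {"offset": [-4,24,0],"delta_rot": [0,0,0.028],"hand": 0},
  {"offset": [-4,24,0],"delta_rot": [0,0,0.028],"hand": 0},
  {"offset": [-4,24,0],"delta_rot": [0,0,0.028],"hand": 0},
  {"offset": [-4,24,0],"delta_rot": [0,0,0.028],"hand": 0},
  {"offset": [-4,24,0],"delta_rot": [0,0,0.028],"hand": 0},
  {"offset": [-4,24,0],"delta_rot": [0,0,0.028],"hand": 0},
  {"offset": [-4,24,0],"delta_rot": [0,0,0.028],"hand": 0},
  {"offset": [-4,24,0],"delta_rot": [0,0,0.028],"hand": 0},
  {"offset": [-4,24,0],"delta_rot": [0,0,0.028],"hand": 0},
  {"offset": [-4,24,0],"delta_rot": [0,0,0.028],"hand": 0},
])

```text
clock: 7.37
tool_pos: [0.532, 0.2585, 0.2107]
ee_rot: [-3.139, 0.0, 1.886]
contact_force: [-0.3, -0.0, -1.0]
opening: 0.0002
```

>>> play_rows([
  {"offset": [0,0,-25],"delta_rot": [0,0,0],"hand": 0},
  {"offset": [0,0,-25],"delta_rot": [0,0,0],"hand": 0},
  {"offset": [0,0,-25],"delta_rot": [0,0,0],"hand": 0},
  {"offset": [0,0,0],"delta_rot": [0,0,0],"hand": 0},
])

```text
clock: 7.7
tool_pos: [0.5296, 0.2558, 0.1307]
ee_rot: [-3.131, 0.001, 1.885]
contact_force: [-1.4, -0.5, -0.5]
opening: -0.0
```

```bash
python3 - <<'E'
from h import *
s=get_state();print(s["tool_pos"],s["ee_rot"],s["clock"],s["contact_force"],s["opening"])
w=vision.get_image("wrist"); t=vision.get_image("scene")
a=np.zeros((384,790,3),np.uint8); a[:,:512]=w[:,:,::-1]; d=crop(t,310,90,69,90,4); a[:d.shape[0],514:514+276]=d[:,:276]
cv2.imwrite("pics/w4.png",a)
E
```

```text
[0.52959452 0.25580392 0.13071321] [-3.13093741e+00  1.17325077e-03  1.88544212e+00] 7.7 [-1.43736691 -0.50660208 -0.50514816] -2.7753747224540516e-05
```

View pics/w4.png

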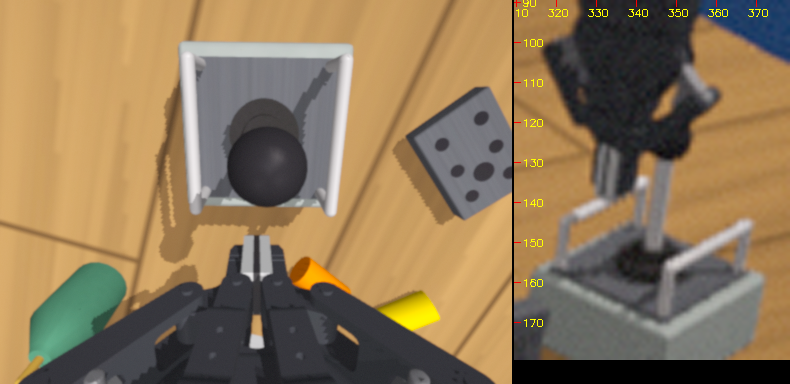

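>>> play_rows([
  {"offset": [-2,6,4],"delta_rot": [0,0,0],"hand": 0},
  {"offset": [-2,6,0],"delta_rot": [0,0,0],"hand": 0},
  {"offset": [0,0,0],"delta_rot": [0,0,0],"hand": 0},
  {"offset": [0,0,0],"delta_rot": [0,0,0],"hand": 0},
])

```text
clock: 8.13
tool_pos: [0.5291, 0.2712, 0.1427]
ee_rot: [3.139, -0.001, 1.886]
contact_force: [0.7, 0.6, 0.2]
opening: 0.0002
```

```bash
python3 - <<'E'
from h import *
s=get_state();print(s["tool_pos"],s["ee_rot"],s["contact_force"])
c=vision.camera_params("wrist"); w=vision.get_image("wrist"); g=cv2.cvtColor(w,cv2.COLOR_RGB2GRAY)
m=cv2.HoughCircles(cv2.medianBlur(g,5),cv2.HOUGH_GRADIENT,1,100,param1=80,param2=15,minRadius=28,maxRadius=60)[0];print(m)
print(ray(m[:,:2],.16,c))
E
```

```text
[0.52908409 0.27124671 0.14270378] [ 3.13944866e+00 -5.97557341e-04  1.88639702e+00] [0.68965214 0.64257229 0.24553675]
[[256.5 192.5  34.7]
 [442.5 168.5  52.7]
 [ 96.5 298.5  30. ]
 [378.5 270.5  35. ]
 [191.5 366.5  44.1]]
[[0.51667266 0.30947884 0.16      ]
 [0.59064165 0.34526636 0.16      ]
 [0.45674735 0.22963227 0.16      ]
 [0.58675165 0.28934073 0.16      ]
 [0.51413226 0.19968164 0.16      ]]
```

>>> play_rows([
  {"offset": [-2,7,0],"delta_rot": [0,0,0],"hand": 0},
  {"offset": [-2,7,0],"delta_rot": [0,0,0],"hand": 0},
  {"offset": [-2,7,0],"delta_rot": [0,0,0],"hand": 0},
  {"offset": [-2,7,0],"delta_rot": [0,0,0],"hand": 0},
  {"offset": [-2,7,0],"delta_rot": [0,0,0],"hand": 0},
  {"offset": [-3,8,0],"delta_rot": [0,0,0],"hand": 0},
  {"offset": [-3,8,0],"delta_rot": [0,0,0],"hand": 0},
  {"offset": [-2,6,0],"delta_rot": [0,0,0],"hand": 0},
  {"offset": [0,0,0],"delta_rot": [0,0,0],"hand": 0},
])

```text
clock: 8.93
tool_pos: [0.5103, 0.3267, 0.14]
ee_rot: [-3.139, 0.002, 1.885]
contact_force: [2.6, -6.1, -2.2]
opening: 0.0003
```

>>> play_rows([
  {"offset": [0,0,0],"delta_rot": [0,0,0],"hand": 0},
  {"offset": [0,0,0],"delta_rot": [0,0,0],"hand": 0},
  {"offset": [0,0,0],"delta_rot": [0,0,0],"hand": 0},
  {"offset": [0,0,0],"delta_rot": [0,0,0],"hand": 0},
  {"offset": [0,0,0],"delta_rot": [0,0,0],"hand": 0},
  {"offset": [0,0,0],"delta_rot": [0,0,0],"hand": 0},
  {"offset": [0,0,0],"delta_rot": [0,0,0],"hand": 0},
  {"offset": [0,0,0],"delta_rot": [0,0,0],"hand": 0},
  {"offset": [0,0,0],"delta_rot": [0,0,0],"hand": 0},
])

```text
clock: 9.68
tool_pos: [0.5106, 0.3256, 0.1403]
ee_rot: [-3.139, 0.002, 1.884]
contact_force: [-0.1, -7.1, -2.4]
opening: 0.0002
```

```bash
python3 - <<'E'
from h import *
s=get_state();print(s["tool_pos"],s["ee_rot"],s["clock"],s["contact_force"])
t=vision.get_image("top"); sc=vision.get_image("scene")
a=np.zeros((560,790,3),np.uint8); d=crop(sc,240,90,138,140,3); a[:d.shape[0],:414]=d; d=crop(t,200,130,92,100,4); a[:400,416:416+368]=d
cv2.imwrite("pics/w5.png",a)
E
```

```text
[0.51064351 0.32564402 0.14030669] [-3.13917659e+00  2.20915278e-03  1.88395087e+00] 9.6833 [-0.06767259 -7.07233617 -2.40205318]
```

View pics/w5.png

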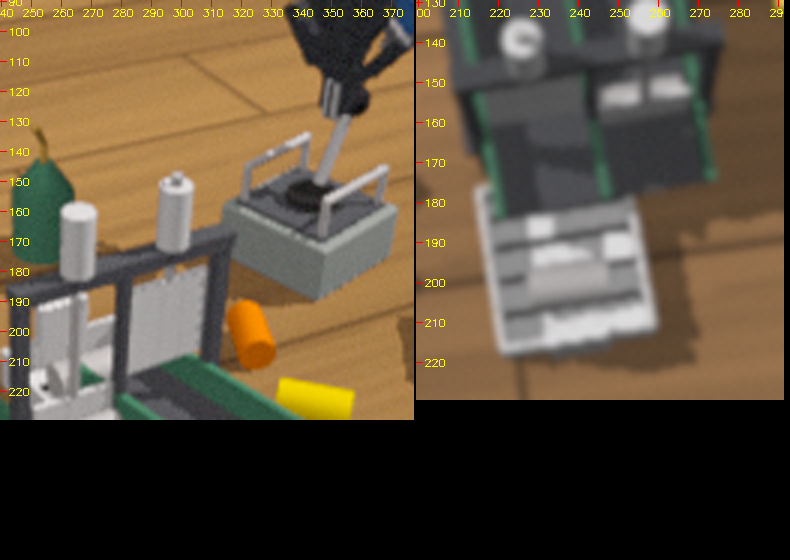

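The picture shows the left gate up and the blank lying in the tray at (237,199). I'm backing off so the stick centres.

>>> play_rows([
  {"offset": [3,-9,0],"delta_rot": [0,0,0],"hand": 0},
  {"offset": [3,-9,0],"delta_rot": [0,0,0],"hand": 0},
  {"offset": [3,-9,0],"delta_rot": [0,0,0],"hand": 0},
  {"offset": [3,-9,0],"delta_rot": [0,0,0],"hand": 0},
  {"offset": [3,-9,0],"delta_rot": [0,0,0],"hand": 0},
  {"offset": [3,-10,0],"delta_rot": [0,0,0],"hand": 0},
  {"offset": [3,-10,0],"delta_rot": [0,0,0],"hand": 0},
  {"offset": [3,-10,0],"delta_rot": [0,0,0],"hand": 0},
  {"offset": [0,0,25],"delta_rot": [0,0,0],"hand": 0},
  {"offset": [0,0,25],"delta_rot": [0,0,0],"hand": 0},
])

```text
clock: 10.62
tool_pos: [0.5347, 0.2495, 0.1903]
ee_rot: [-3.138, 0.0, 1.883]
contact_force: [1.1, 0.6, 0.8]
opening: -0.0002
```

>>> play_rows([
  {"offset": [0,0,25],"delta_rot": [0,0,0],"hand": 0},
  {"offset": [0,0,25],"delta_rot": [0,0,0],"hand": 0},
  {"offset": [0,0,25],"delta_rot": [0,0,0],"hand": 0},
  {"offset": [0,0,0],"delta_rot": [0,0,0],"hand": 0},
  {"offset": [0,0,0],"delta_rot": [0,0,0],"hand": 0},
  {"offset": [0,0,0],"delta_rot": [0,0,0],"hand": 0},
  {"offset": [0,0,0],"delta_rot": [0,0,0],"hand": 0},
  {"offset": [0,0,0],"delta_rot": [0,0,0],"hand": 0},
  {"offset": [0,0,0],"delta_rot": [0,0,0],"hand": 0},
  {"offset": [0,0,0],"delta_rot": [0,0,0],"hand": 0},
])

```text
clock: 11.45
tool_pos: [0.5348, 0.2517, 0.2656]
ee_rot: [-3.14, -0.0, 1.885]
contact_force: [-0.4, 0.5, -0.6]
opening: -0.0003
```

```bash
python3 - <<'E'
from h import *
s=get_state();print(s["tool_pos"],s["clock"],s["contact_force"])
t=vision.get_image("top"); sc=vision.get_image("scene")
a=np.zeros((560,790,3),np.uint8); d=crop(sc,240,90,138,150,3); a[:d.shape[0],:414]=d; d=crop(t,200,130,92,100,4); a[:400,416:416+368]=d
cv2.imwrite("pics/w6.png",a)
E
```

```text
[0.53481053 0.25172438 0.26561368] 11.45 [-0.39269836  0.52769445 -0.61170312]
```

View pics/w6.png

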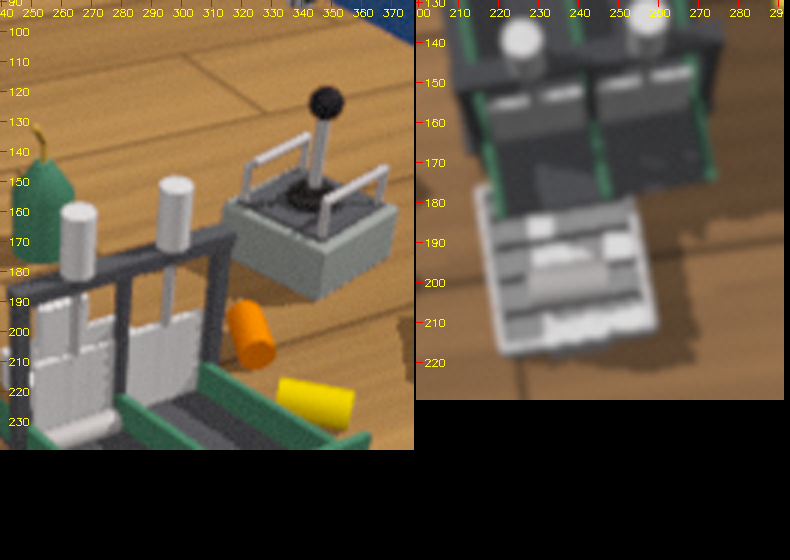

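The stick is upright again, with the knob at (348,123) as at the start, and both gates are shut. The thin blank is still in its lane and the thick one is at rest in the tray. I'm handing in.

```bash
python3 -c "
from rig import ctrl; print(ctrl.close_job())"
```

```text
the job is handed in; nothing more can be done
None
```

The thick blank was in the left lane and now lies in the tray; I handed the job in at about 11.5 s. I carried the tray by its lug and set it under the left outlet, its centre about 30–38 mm in front of the lip and within about 3 mm of the lane's centre line. Then I pushed the joystick towards +y with the closed fingers, at about 7 N. I held it until the blank had rolled out, then backed off.

- **Last pictures:** the blank is at rest in the tray, the thin blank is behind its gate, both gates are down, and the stick is upright where it started. The gripper is clear of everything, with no contact force.
- **Disagreements:** the cameras put the lip at x = 0.656–0.667 m, about 1 cm apart, which was within what the placing allowed. The tool read 9 mm low for a moment above the console, clear of the box and hoops, and I corrected it before pushing.
- **Not re-checked:** I did not measure the oil can, slotted block, drilled plate and vise again at the end. The arm's path stayed clear of them, and the oil can looked unmoved in the last picture. No check failed.

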